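# Seat the sample carousel and hold its belt tensioner off

### The job

The drive belt of the sample carousel is about to be fitted. Slide the carousel across the deck of the drive unit, flat and without lifting it, into the corner of the two steel locating strips until its square base plate is flush against both, and let go of it there. Then swing the sprung tensioner arm towards the unit's front (the side facing the robot) against its spring, all the way to its stop, and finish holding it there so that a colleague can slip the belt on; leave the tools and things lying around the unit alone.

Things in the scene. Friction and masses are not known exactly. Their poses are not given: they have to be found in the camera images.
- drive_unit: low grey fixed box 200 (x) x 380 (y) x 40 mm with an aluminium deck on top, standing on the bench. Origin: centre of its underside; x points to its back (away from the robot at yaw 0), y to its left, z up. The deck is 40 mm over the origin. Near its right end are a small motor pulley (29 mm wide, shaft top 31 mm over the deck) at x 35, y -135 mm, and the tensioner's pivot.
- seat (a point): point on the deck where the centre of the carousel's underside must come to lie; axes as the drive unit's. Two steel locating strips, 6 mm high, 8 mm wide, form an L: one along y with its face 50 mm from here in +x (from -50 to +50 mm in y), one along x with its face 50 mm from here in -y (from -35 to +45 mm in x).
- carousel: loose sample carousel, about 0.45 kg, on the left of the deck: square aluminium base plate 100 x 100 x 8 mm, on it a white toothed disc of 84 mm diameter (top 24 mm over the deck) with ten vial pockets, turning with its hub. Origin: centre of the plate's underside; x, y along its sides, z up. Axes start within 0.45 rad of the unit's; seated, parallel to them. It slides easily (friction about 0.2).
- hub (a point): centre of the carousel's round metal hub, 34 mm diameter, 24 to 42 mm over the deck; this point is 33 mm over the deck. A place to grip it from above; the base plate can turn under the gripped hub and squares itself when pushed against the strips.
- pivot (a point): on the upright axis of the tensioner arm, at the height of the arm's steel bar, 29 mm over the deck; axes as the drive unit's
- tensioner (a joint): angle of the tensioner arm about the upright axis through the pivot, rad: 0 at rest (arm pointing 0.873 rad left of the unit's +x), growing counter-clockwise seen from above, which swings the arm's end towards the unit's front; stop at 1.05. A spring drives it back to 0: about 3 N at the post at rest, about 9 N at the stop.
- post (a point): centre of the upright knurled steel post on the end of the tensioner arm, 12 mm diameter, 28 mm tall (32 to 60 mm over the deck), 81 mm from the pivot axis; this point is 46 mm over the deck. Below it, under the 14 mm wide bar, hangs the idler roller (25 mm diameter).
- screwdriver_red: screwdriver lying to the right of the unit, 205 mm long; leave alone
- side_cutters: pair of side cutters lying to the left of the unit near the bench's front edge, 136 mm long; leave alone
- solder_spool: upright spool, 52 mm diameter, 45 mm tall, left of the unit; leave alone
- timer: flat bench timer 70 x 66 x 18 mm, behind and to the left of the unit; leave alone

How it is judged:
By the outcome, as a careful person would: the job done as asked, in the order asked, and still so for the second after the job is handed in, while the arm keeps its last pose, push and grip.
It also fails if it takes over 51 s, if anything falls off the work surface, if the arm or the gripper's body presses on something with over 40 N, if the wrist force passes 120 N, or if a joint passes its speed limit or range.

### The arm

A 6-joint arm with a two-finger parallel gripper is mounted at the origin on a cart in front of the work surface, level with it; the furniture and walls round the work are solid. World frame = base frame: x ahead of the robot, y to its left, z up, the work surface at z = 0. Lengths are in mm, angles in rad, forces in N, time in s.
With the tool pointing down it reaches from about 350 to 775 mm from the base axis. Payload 7.3 kg.
Tool frame: the origin (TCP) lies at the very end of the fingers, on their centre line; the grasp point (between the pads) lies 19 mm behind it; z points along the fingers, y is the line along which they close (so a half turn about z gives the same grasp; the last joint's range is limited). The gripper opens to 92 mm and grips with 3 to 60 N. Pads are 19 mm wide; open, the fingers measure 130 mm over their backs; the gripper's body (75 mm by 190 mm) begins 47 mm behind the grasp point.
Start: joints at [-1.401, 0.342, 1.524, -0, 1.275, -0.146], TCP at [163.075, -499.05, 226.741] pointing down, gripper open.
Joint ranges: [-2.53, 2.53], [-0.77, 2.02], [0.04, 2.7], [-1, 4.14], [0.28, 2.66], [-3.11, 3.11]. Speed limits (rad/s): [2.57, 2.57, 3.14, 3.14, 3.14, 3.14].

### API

Orientations are given as [roll, pitch, yaw] about the fixed x, y, z axes, in that order (R = Rz(yaw) Ry(pitch) Rx(roll)).
In Python, from plant import get_obs, vision, workorder gives the robot as it stands.
- The arm moves only by the shell command python3 -m pendant 'ROWS' [OPENING]. ROWS is a JSON object of lists of equal length, an entry for each row: "dp": the shift along the tool's x, y, z in m, a list of three; "rotation": the turn, a rotation vector about the tool's x, y, z in rad, a list of three. A call has 1 to 8 rows; each row is the pose to reach, as a shift and turn from the pose commanded when the call began, along the tool's axes at that moment; what a row does not reach only later rows make up. A row lasts 1/8 s, in which the tool goes at most 62.5 mm and 10.7 degrees, less where a joint would pass 70% of its speed; a pose out of reach is approached as far as the arm can. A call with a gripper value outside its range is refused whole. OPENING is the finger opening in m, from 0 to 0.0918, set as the call begins (- or left out, the last holds). The fingers move at their own pace and stop on an object; the grip force is fixed at half the most. Time passes only in rows, so rows that repeat a pose let the fingers close. It gives the time, the measured TCP pose, the force, the opening and the grip force at its end, in the units of the state.
- get_obs(): the state, without advancing time (a new reading comes with each control period).
- vision.capture(name): name is "scene" or "side" or "wrist"; returns a dict with "pixels" (480x640x3 uint8, red, green, blue), "vfov" (degrees; the focal length in pixels is half the picture's height over the tangent of half this angle, whatever the lens; pixels are square), "cx", "cy" (the principal point, pixels), "dist" ([k1, k2, p1, p2, k3] as OpenCV has them; the pictures are not rectified), "pose" (4x4, takes a point from camera to world coordinates); the wrist camera has in their place "T_tool_cam" (4x4, takes a point from camera to tool coordinates, whose origin is the TCP and whose axes are the flange's). Camera axes: x right, y up, looking along -z (the intrinsics and any distortion apply to the point x, -y, -z); pixel columns grow to the right and rows downward; lengths in mm; the calibration is good to about 2 mm. A picture is of the moment at which its call begins: read the wrist's pose just before it. There is no depth.
- workorder.close_job(): hands the job in; it is judged then, once.
The state is a dict: "time": time; "joint_positions": joint angles; "dq": joint speeds; "tau": joint torques, N m; "tool_pos": TCP position; "tcp_rot": TCP orientation; "contact_force": force on the tool from outside, world axes, zero at the start; "moment": the same for the moment, N m; "grip_width": finger opening in mm; "finger_force": force on a finger pad.
Only numpy, scipy, OpenCV 4.12 (cv2) and the standard library are available. Lean on these libraries where they do the work, as an engineer would, in place of code of your own. Each camera call takes 0.05 s, during which the arm holds its last target. There are 200 camera calls.

## Working session

There is one attempt and no reset: what is moved stays moved. The work goes in short steps, Python scripts to look and compute and a shell command to move; the robot and the scene stay as the last step left them, time stands still between calls to the robot, and variables do not carry over. Pictures are saved under pics/ and viewed, at most 10 in all, crops included, and the job is handed in when it is done.

```bash
ls; mkdir -p pics; python3 - <<'E'
from plant import get_obs, vision
import cv2
print(get_obs())
for n in ("scene","side"):
    c=vision.capture(n); cv2.imwrite(f"pics/{n}0.png",c["pixels"][:,:,::-1]); print({k:v for k,v in c.items() if k!="pixels"})
E
```

```text
pics
{'time': 0.0, 'joint_positions': array([-1.40097763e+00,  3.42738276e-01,  1.52500308e+00,  3.17523042e-05,
        1.27539895e+00, -1.46025059e-01]), 'dq': array([ 1.15482314e-03,  8.29542033e-04,  1.05533495e-03,  1.64468676e-04,
        1.24209543e-03, -3.07159589e-06]), 'tau': array([-2.32031991e-03, -4.31238198e+01, -2.44221103e+01,  7.15794484e-02,
        5.61091723e-02, -1.27075969e-04]), 'tool_pos': array([ 163.02442749, -498.62666034,  226.04175772]), 'tcp_rot': array([-3.14006590e+00, -2.55232316e-04,  3.15834292e-01]), 'contact_force': array([-0.18914137,  0.70562744, -0.58498085]), 'moment': array([-0.0354328 ,  0.05322659,  0.03969445]), 'finger_force': 0.0, 'grip_width': 91.54929642471474}
{'vfov': 44.353347149462834, 'cx': 319.0309908728323, 'cy': 240.58686297393405, 'dist': array([-0.15554758,  0.        ,  0.        ,  0.        ,  0.        ]), 'pose': array([[-6.07923267e-01,  3.36053491e-01, -7.19372889e-01,
        -4.08815850e+02],
       [-7.93947292e-01, -2.47270846e-01,  5.55432108e-01,
         8.03815518e+02],
       [ 8.77495625e-03,  9.08804258e-01,  4.17130459e-01,
         6.49007758e+02],
       [ 0.00000000e+00,  0.00000000e+00,  0.00000000e+00,
         1.00000000e+00]])}
{'vfov': 48.52892463656668, 'cx': 315.2171452132121, 'cy': 240.0832524817932, 'dist': array([-0.09088482,  0.        ,  0.        ,  0.        ,  0.        ]), 'pose': array([[ 9.71086112e-01,  1.46483103e-01, -1.88505871e-01,
         3.37682475e+02],
       [-2.38700864e-01,  5.83556748e-01, -7.76198055e-01,
        -8.22972175e+02],
       [-3.69602678e-03,  7.98751665e-01,  6.01649496e-01,
         7.72493284e+02],
       [ 0.00000000e+00,  0.00000000e+00,  0.00000000e+00,
         1.00000000e+00]])}
```

View pics/scene0.png

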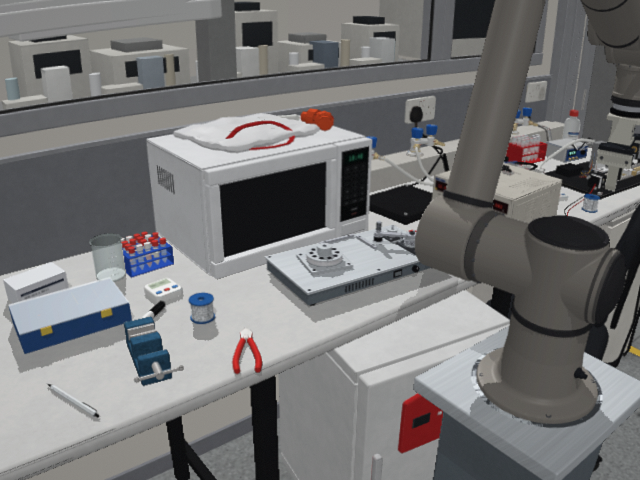

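View pics/side0.png

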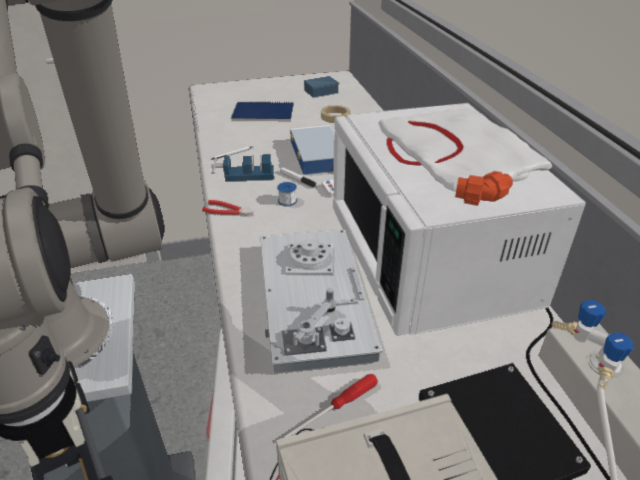

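The side view shows the whole unit: deck corners at about (262,235), (342,231), (380,355), (266,362), hub at (311,249) and tensioner post at (330,295). A microwave stands close behind. I'll enlarge the deck.

```bash
python3 - <<'E'
import cv2
a=cv2.imread("pics/side0.png")[220:380,240:400]
cv2.imwrite("pics/side0c.png",cv2.resize(a,None,fx=3.75,fy=3.75,interpolation=cv2.INTER_CUBIC))
a=cv2.imread("pics/scene0.png")[210:310,260:430]
cv2.imwrite("pics/scene0c.png",cv2.resize(a,None,fx=4.5,fy=4.5,interpolation=cv2.INTER_CUBIC))
E
```

```text
(no output)
```

View pics/side0c.png

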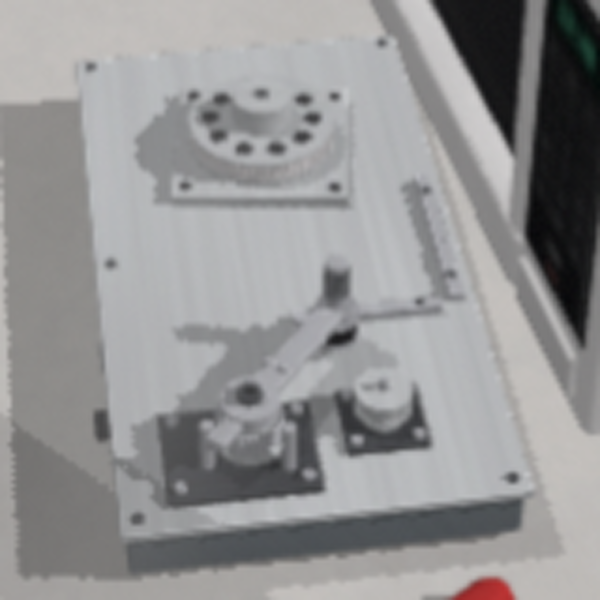

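View pics/scene0c.png

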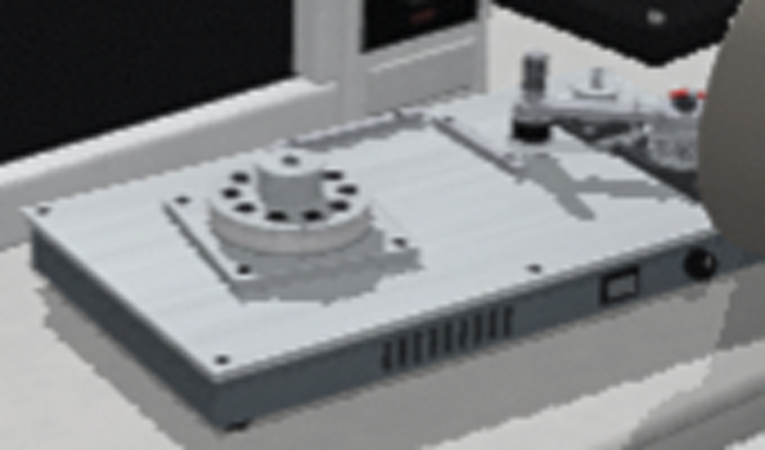

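Crop pixels (side): deck corners (78,62),(392,38),(535,490),(122,538); hub top centre (263,93); plate corners (190,92),(348,90),(348,197),(172,192); post top (337,262); strips' inner faces meet near (448,300); pivot near (249,393). In scene, the hub top is (290,162) and the post top (535,57).

```bash
cat > h.py <<'E'
import numpy as np, cv2
from plant import get_obs, vision
from scipy.spatial.transform import Rotation as R
def ray(c,px,pose=None):
    P=c["pose"] if pose is None else pose
    f=240/np.tan(np.radians(c["vfov"])/2)
    K=np.array([[f,0,c["cx"]],[0,f,c["cy"]],[0,0,1.]])
    n=cv2.undistortPoints(np.array(px,float).reshape(-1,1,2),K,np.array(c["dist"],float)).reshape(-1,2)
    d=np.c_[n[:,0],-n[:,1],-np.ones(len(n))]@P[:3,:3].T
    return P[:3,3],d
def onz(c,px,z,pose=None):
    o,d=ray(c,px,pose); return o+d*((z-o[2])/d[:,2])[:,None]
def wrist():
    s=get_obs(); c=vision.capture("wrist")
    T=np.eye(4); T[:3,:3]=R.from_euler("xyz",s["tcp_rot"]).as_matrix(); T[:3,3]=s["tool_pos"]
    return s,c,T@c["T_tool_cam"]
E
python3 - <<'E'
from h import *
np.set_printoptions(precision=1,suppress=True)
S=vision.capture("side");C=vision.capture("scene")
s=lambda p,z:onz(S,np.array(p)/3.75+[240,220],z)
k=lambda p,z:onz(C,np.array(p)/4.5+[260,210],z)
d=s([(78,62),(392,38),(535,490),(122,538)],40);print("corners",d,d.mean(0))
for a,b in((0,1),(1,2),(3,2),(0,3)):
    v=d[b]-d[a];print(np.linalg.norm(v),np.degrees(np.arctan2(v[1],v[0])))
h=s([(90,67),(382,43),(512,478),(138,518)],40);print("screws",h.mean(0))
print("scene corners FL BL",k([(218,380),(22,210)],40))
print("hub",s([(263,93)],82),k([(290,162)],82))
print("plate",s([(190,92),(348,90),(348,197),(172,192)],48))
print("post",s([(337,262)],100),k([(535,57)],100))
print("pivot",s([(249,393)],75)); print("strip corner",s([(448,300)],44)); print("pulley",s([(384,383)],71))
w=vision.capture("wrist");print(w["T_tool_cam"],w["vfov"])
E
```

```text
corners [[ 448.5  165.9   40. ]
 [ 643.1  142.9   40. ]
 [ 605.9 -228.6   40. ]
 [ 408.5 -209.6   40. ]] [526.5 -32.3  40. ]
195.98622677853126 -6.720499990624048
373.41332937402944 -95.71188456395555
198.4076255416816 -5.507898903582604
377.5775517614374 -96.0837412170191
screws [526.5 -29.9  40. ]
scene corners FL BL [[442.3 173.   40. ]
 [644.9 149.7  40. ]]
hub [[539.5  54.3  82. ]] [[538.4  56.8  82. ]]
plate [[507.4 109.   48. ]
 [599.4  88.   48. ]
 [573.4  -6.9  48. ]
 [478.9  21.2  48. ]]
post [[ 538.  -112.2  100. ]] [[ 534.7 -105.9  100. ]]
pivot [[ 480.3 -165.6   75. ]]
strip corner [[603.9 -96.   44. ]]
pulley [[ 546.2 -171.2   71. ]]
[[  -0.     1.     0.3   80.4]
 [   1.     0.     0.    -0.2]
 [  -0.     0.3   -1.  -156.8]
 [   0.     0.     0.     1. ]] 69.18011267637587
```

```bash
python3 - <<'E'
from h import *
np.set_printoptions(precision=1,suppress=True)
S=vision.capture("side");C=vision.capture("scene")
print("mw base, side",onz(S,[(337,203),(401,333)],0)); print("mw base scene",onz(C,[(215,275),(370,220)],0))
# hub, post triangulation
def tri(a,b):
    o1,d1=ray(S,[a]);o2,d2=ray(C,[b]);d1=d1[0];d2=d2[0]
    t=np.linalg.lstsq(np.c_[d1,-d2],o2-o1,rcond=None)[0]
    return (o1+d1*t[0]+o2+d2*t[1])/2
q=lambda p:np.array(p)/3.75+[240,220]
r=lambda p:np.array(p)/4.5+[260,210]
print(tri(q((263,93)),r((290,162))),tri(q((337,262)),r((535,57))))
s=get_obs();M=R.from_euler("xyz",s["tcp_rot"]).as_matrix();print(M)
# move above the unit, looking pose: TCP (500,10,230), camera towards the robot (yaw pi-0.1)
for tgt in ((450,-40,240),):print((np.array(tgt)-s["tool_pos"])@M)
E
```

```text
mw base, side [[ 675.   318.6    0. ]
 [ 670.8 -162.     0. ]]
mw base scene [[ 701.5  254.1    0. ]
 [ 736.2 -264.4    0. ]]
[539.9  55.6  81. ] [ 538.7 -109.8   97.7]
[[ 1.   0.3 -0. ]
 [ 0.3 -1.   0. ]
 [ 0.  -0.  -1. ]]
[ 415.3 -347.2  -13.3]
```

```bash
python3 -m pendant '{"dp":[[0.045,-0.034,-0.014],[0.09,-0.068,-0.014],[0.135,-0.102,-0.014],[0.18,-0.136,-0.014],[0.225,-0.17,-0.014],[0.27,-0.204,-0.014],[0.315,-0.238,-0.014],[0.36,-0.272,-0.014]],"rotation":[[0,0,0.05],[0,0,0.1],[0,0,0.15],[0,0,0.2],[0,0,0.25],[0,0,0.3],[0,0,0.36],[0,0,0.42]]}' && python3 - <<'E'
from h import *
s=get_obs();M=R.from_euler("xyz",s["tcp_rot"]).as_matrix();print(s["tool_pos"],s["tcp_rot"],(np.array((490,-30,240))-s["tool_pos"])@M)
E
```

```text
time: 1.35
tool_pos: [421.7, -127.1, 241.0]
tcp_rot: [3.141, -0.001, -0.106]
contact_force: [0.3, -0.7, 0.1]
grip_width: 91.2
finger_force: 0.0
[ 421.67376685 -127.07696692  240.96129376] [ 3.14111457e+00 -7.55483185e-04 -1.06222909e-01] [  57.64796297 -103.77444591    0.95523369]
```

```bash
python3 -m pendant '{"dp":[[0.028,-0.05,0],[0.056,-0.1,0],[0.056,-0.1,0],[0.056,-0.1,0]],"rotation":[[0,0,0],[0,0,0],[0,0,0],[0,0,0]]}' && python3 - <<'E'
from h import *
s,c,P=wrist(); cv2.imwrite("pics/w1.png",c["pixels"][:,:,::-1]); np.savez("w1.npz",P=P)
E
```

```text
time: 1.85
tool_pos: [486.6, -35.1, 240.5]
tcp_rot: [3.141, 0.001, -0.103]
contact_force: [-0.2, 0.2, 0.6]
grip_width: 91.6
finger_force: 0.0
```

View pics/w1.png

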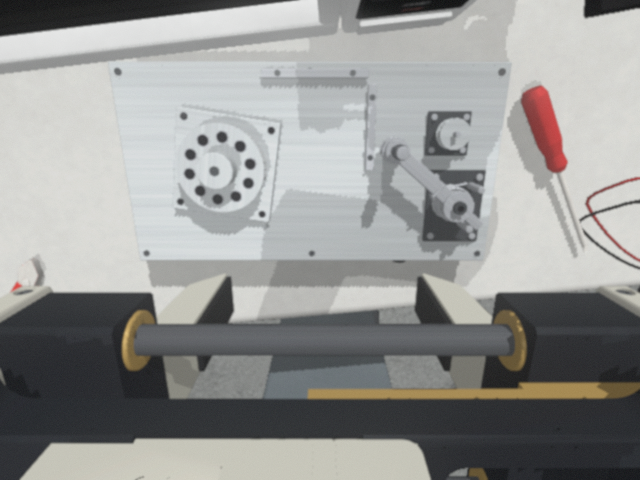

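Wrist view: deck corners about (110,63),(511,63),(494,260),(140,260); hub top (214,171); post top about (400,152); strip L-corner near (366,86); pivot (459,208).

```bash
python3 - <<'E'
from h import *
np.set_printoptions(precision=1,suppress=True)
P=np.load("w1.npz")["P"];c=vision.capture("wrist")
f=lambda p,z:onz(c,p,z,P)
d=f([(110,63),(511,63),(494,260),(140,260)],40);print(d,d.mean(0))
for a,b in((0,1),(3,2),(0,3),(1,2)):
    v=d[b]-d[a];print(np.linalg.norm(v),np.degrees(np.arctan2(v[1],v[0])))
print("screws",f([(118,72),(502,72),(477,253),(146,253)],40).mean(0))
print("hub",f([(214,171)],82),"post",f([(400,152)],100),"pivot",f([(459,208)],78),"pulley",f([(455,135)],71))
print("stripx in edge",f([(369,92),(367,170)],46),"stripy",f([(262,86),(366,86)],46))
print("plate",f([(183,107),(280,124),(270,226),(173,206)],48))
a=cv2.imread("pics/w1.png")[60:190,250:420];cv2.imwrite("pics/w1c.png",cv2.resize(a,None,fx=4.6,fy=4.6,interpolation=cv2.INTER_CUBIC))
E
```

```text
[[ 643.7  149.6   40. ]
 [ 604.8 -223.    40. ]
 [ 407.3 -215.    40. ]
 [ 447.9  172.7   40. ]] [525.9 -28.9  40. ]
374.7102159276365 -95.95485069985068
389.8171500908458 -95.97472699617217
197.1790336388556 173.28682275422395
197.69240099321158 177.66955904404833
screws [526.5 -25.7  40. ]
hub [[538.7  59.   82. ]] post [[ 539.6 -104.1  100. ]] pivot [[ 480.5 -161.8   78. ]] pulley [[ 546.9 -160.1   71. ]]
stripx in edge [[592.8 -88.5  46. ]
 [520.6 -81.7  46. ]] stripy [[608.4  10.6  46. ]
 [598.3 -86.1  46. ]]
plate [[597.8  87.3  48. ]
 [573.   -1.6  48. ]
 [473.6  23.   48. ]
 [505.  118.8  48. ]]
```

View pics/w1c.png

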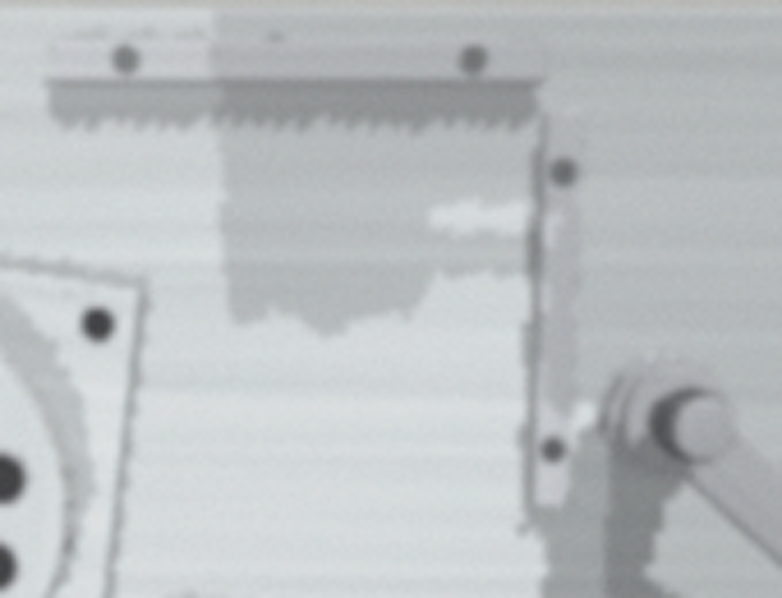

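Hub ≈ (539,57), strip corner ≈ (605,-92), so the hub has about (+21,-94) to go; unit yaw ≈ -0.103. Moving over the hub.

```bash
python3 -m pendant '{"dp":[[0.02,-0.048,0.02],[0.043,-0.097,0.05],[0.043,-0.097,0.1],[0.043,-0.097,0.1],[0.043,-0.097,0.1]],"rotation":[[0,0,0],[0,0,0],[0,0,0],[0,0,0],[0,0,0]]}' && python3 - <<'E'
from h import *
s,c,P=wrist(); cv2.imwrite("pics/w2.png",c["pixels"][:,:,::-1]); np.savez("w2.npz",P=P)
E
```

```text
time: 2.58
tool_pos: [540.5, 55.7, 142.5]
tcp_rot: [3.141, -0.002, -0.106]
contact_force: [0.5, -0.0, 0.8]
grip_width: 92.1
finger_force: 0.0
```

View pics/w2.png

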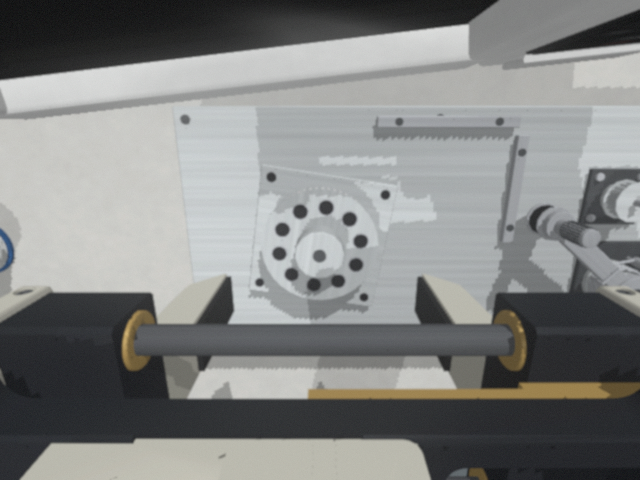

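Hub top centre at (319,256), centred between the fingers; strip inner faces: row ≈127 (y-strip, cols 374–513) and col ≈514→503 (x-strip).

```bash
python3 - <<'E'
from h import *
np.set_printoptions(precision=1,suppress=True)
P=np.load("w2.npz")["P"];c=vision.capture("wrist")
f=lambda p,z:onz(c,p,z,P)
print("hub",f([(319.5,256)],82));print("strips",f([(374,127),(513,127),(514,137),(500,240)],46))
print("plate",f([(263,167),(399,184),(373,312),(248,293)],48)); print("post",f([(588,238)],100))
E
```

```text
hub [[538.8  59.2  82. ]]
strips [[616.6  12.8  46. ]
 [606.3 -83.7  46. ]
 [599.5 -84.7  46. ]
 [523.6 -78.   46. ]]
plate [[597.8  93.6  48. ]
 [575.3  -2.4  48. ]
 [473.3  23.1  48. ]
 [501.  121.1  48. ]]
post [[ 539.7 -104.1  100. ]]
```

```bash
python3 -m pendant '{"dp":[[-0.0015,-0.002,0.03],[-0.0015,-0.002,0.055],[-0.0015,-0.002,0.068],[-0.0015,-0.002,0.0745],[-0.0015,-0.002,0.0745]],"rotation":[[0,0,0],[0,0,0],[0,0,0],[0,0,0],[0,0,0]]}' && python3 -m pendant '{"dp":[[0,0,0],[0,0,0],[0,0,0],[0,0,0],[0,0,0]],"rotation":[[0,0,0],[0,0,0],[0,0,0],[0,0,0],[0,0,0]]}' 0.025
```

```text
time: 3.3
tool_pos: [538.9, 58.9, 66.8]
tcp_rot: [3.142, -0.001, -0.104]
contact_force: [-0.1, -0.3, 0.0]
grip_width: 91.9
finger_force: 0.0
time: 3.92
tool_pos: [538.5, 59.1, 66.2]
tcp_rot: [3.142, -0.0, -0.104]
contact_force: [-0.6, -0.6, 0.8]
grip_width: 45.8
finger_force: 0.0
```

```bash
python3 -m pendant '{"dp":[[0,0,0],[0,0,0],[0,0,0]],"rotation":[[0,0,0],[0,0,0],[0,0,0]]}' 0.025
```

```text
time: 4.3
tool_pos: [538.5, 59.1, 66.2]
tcp_rot: [3.142, -0.0, -0.104]
contact_force: [-0.9, -0.1, -0.1]
grip_width: 33.3
finger_force: 30.0
```

```bash
python3 -m pendant '{"dp":[[0.002,0.006,0],[0.005,0.018,0],[0.008,0.03,0],[0.011,0.042,0],[0.014,0.053,0],[0.017,0.063,0],[0.019,0.07,0],[0.02,0.074,0]],"rotation":[[0,0,0],[0,0,0],[0,0,0],[0,0,0],[0,0,0],[0,0,0],[0,0,0],[0,0,0]]}' && python3 -m pendant '{"dp":[[0,0.002,0],[0,0.004,0],[0,0.006,0],[0,0.007,0],[0,0.008,0],[0,0.008,0]],"rotation":[[0,0,0],[0,0,0],[0,0,0],[0,0,0],[0,0,0],[0,0,0]]}' && python3 - <<'E'
from h import *
s,c,P=wrist(); cv2.imwrite("pics/w3.png",c["pixels"][:,:,::-1]); np.savez("w3.npz",P=P)
E
```

```text
time: 5.3
tool_pos: [550.7, -17.0, 66.2]
tcp_rot: [3.142, 0.0, -0.104]
contact_force: [-0.3, 0.7, -0.5]
grip_width: 33.6
finger_force: 30.0
time: 6.05
tool_pos: [549.8, -24.7, 66.2]
tcp_rot: [3.141, 0.0, -0.104]
contact_force: [0.1, -0.2, -1.2]
grip_width: 33.1
finger_force: 30.0
```

View pics/w3.png

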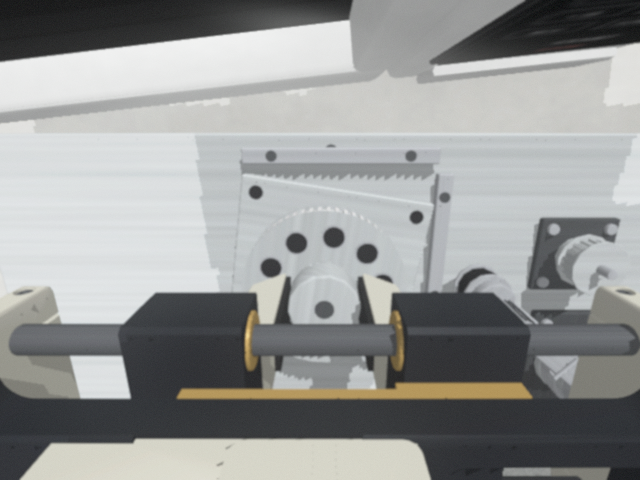

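The plate's back-right corner (434,205) is nearly touching the x-strip (col ≈437) and its back edge is still ~10 mm short of the y-strip (row 163). The plate is ~6° askew. I'll push in small steps and watch the force.

```bash
for i in 1 2 3; do python3 -m pendant '{"dp":[[0,0.001,0],[0,0.002,0],[0,0.003,0],[0,0.003,0]],"rotation":[[0,0,0],[0,0,0],[0,0,0],[0,0,0]]}' | egrep "pos|contact|time"; done
```

```text
time: 6.6
tool_pos: [549.5, -27.6, 66.2]
contact_force: [-0.5, 1.4, -0.7]
time: 7.1
tool_pos: [549.2, -30.7, 66.2]
contact_force: [-0.4, 0.5, -1.2]
time: 7.6
tool_pos: [548.9, -33.1, 66.2]
contact_force: [0.3, 5.7, -0.6]
```

```bash
python3 -m pendant '{"dp":[[0,0.001,0],[0,0.001,0]],"rotation":[[0,0,0],[0,0,0]]}' | egrep "pos|contact|time"; for i in 1 2; do python3 -m pendant '{"dp":[[0.001,0,0],[0.002,0,0],[0.003,0,0],[0.004,0,0],[0.004,0,0]],"rotation":[[0,0,0],[0,0,0],[0,0,0],[0,0,0],[0,0,0]]}' | egrep "pos|contact|time"; done;  python3 - <<'E'
from h import *
s,c,P=wrist(); cv2.imwrite("pics/w4.png",cv2.resize(c["pixels"][120:330,200:480,::-1],None,fx=2.8,fy=2.8)); np.savez("w4.npz",P=P)
E
```

```text
time: 7.85
tool_pos: [548.9, -33.2, 66.3]
contact_force: [1.1, 8.9, 0.3]
time: 8.48
tool_pos: [552.3, -33.5, 66.2]
contact_force: [0.1, 8.8, 0.3]
time: 9.1
tool_pos: [556.3, -33.9, 66.2]
contact_force: [-0.1, 8.4, 1.6]
```

View pics/w4.png

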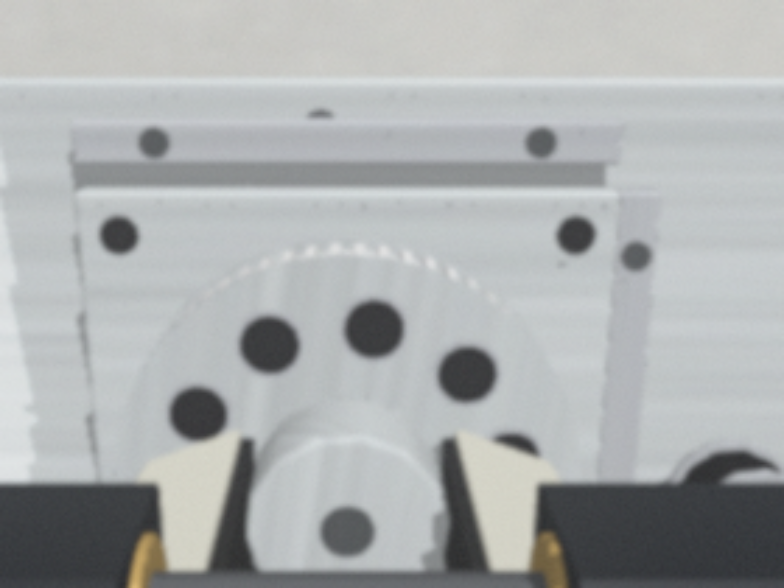

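Plate is now square and flush with the x-strip; about 5 mm gap remains to the y-strip (rows 162→187, 5.4 px/mm).

```bash
for i in 1 2 ; do python3 -m pendant '{"dp":[[0.001,0,0],[0.002,0,0],[0.003,0,0],[0.003,0,0]],"rotation":[[0,0,0],[0,0,0],[0,0,0],[0,0,0]]}' | egrep "pos|contact|time"; done
```

```text
time: 9.65
tool_pos: [559.3, -34.2, 66.2]
contact_force: [-0.5, 8.3, 2.7]
time: 10.15
tool_pos: [560.9, -34.3, 66.1]
contact_force: [-5.1, 8.3, 4.2]
```

```bash
python3 -m pendant '{"dp":[[0.001,0.0005,0],[0.002,0.0005,0],[0.002,0.0005,0],[0.002,0.0005,0]],"rotation":[[0,0,0],[0,0,0],[0,0,0],[0,0,0]]}' | egrep "pos|contact|time";python3 -m pendant '{"dp":[[0,0,0],[0,0,0],[0,0,0],[0,0,0]],"rotation":[[0,0,0],[0,0,0],[0,0,0],[0,0,0]]}' 0.052;  python3 - <<'E'
from h import *
s,c,P=wrist(); cv2.imwrite("pics/w5.png",cv2.resize(c["pixels"][120:330,200:480,::-1],None,fx=2.8,fy=2.8)); np.savez("w5.npz",P=P)
E
```

```text
time: 10.65
tool_pos: [561.0, -34.4, 66.1]
contact_force: [-11.4, 11.7, 9.6]
time: 11.15
tool_pos: [564.8, -37.0, 66.2]
tcp_rot: [3.141, -0.0, -0.104]
contact_force: [-0.9, -0.4, 0.3]
grip_width: 52.3
finger_force: 0.0
```

View pics/w5.png

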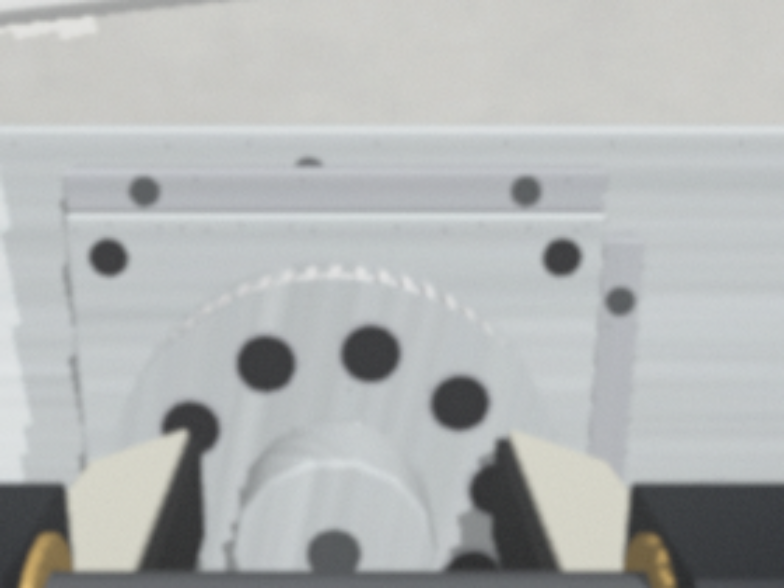

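Flush against both strips (back edge at row 213, right edge at col 600, no gaps) and released. Raising, turning the tool so it closes along the post's tangent, and moving over the post.

```bash
python3 -m pendant '{"dp":[[0,0,-0.03],[0,0,-0.06],[-0.004,0.015,-0.07],[-0.008,0.03,-0.07],[-0.012,0.045,-0.07],[-0.015,0.06,-0.07],[-0.018,0.071,-0.07],[-0.018,0.071,-0.07]],"rotation":[[0,0,0],[0,0,0],[0,0,-0.17],[0,0,-0.34],[0,0,-0.51],[0,0,-0.68],[0,0,-0.85],[0,0,-0.873]]}' && python3 - <<'E'
from h import *
s,c,P=wrist(); cv2.imwrite("pics/w6.png",c["pixels"][:,:,::-1]); np.savez("w6.npz",P=P)
c=vision.capture("side"); cv2.imwrite("pics/s6.png",c["pixels"][:,:,::-1])
E
```

```text
time: 12.2
tool_pos: [539.2, -106.1, 136.2]
tcp_rot: [3.141, 0.0, 0.767]
contact_force: [-0.1, 0.1, 0.6]
grip_width: 51.9
finger_force: 0.0
```

View pics/w6.png

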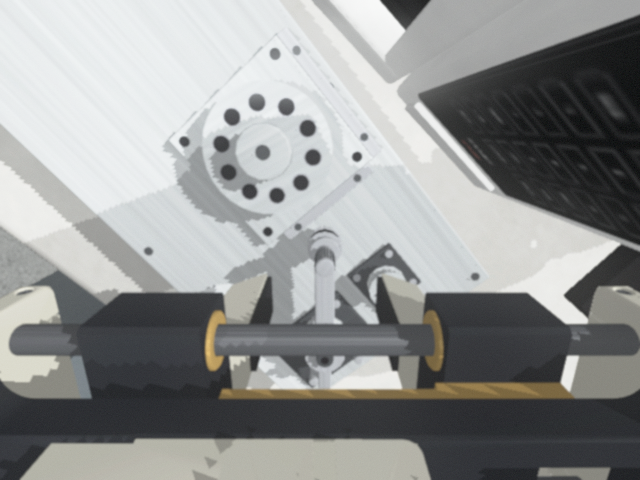

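Carousel is seated; the post is at (325,~250), centred between the fingers (270–378). The picture budget is used up, so I'll continue with numbers only.

```bash
python3 - <<'E'
from h import *
np.set_printoptions(precision=1,suppress=True)
P=np.load("w6.npz")["P"];c=vision.capture("wrist")
f=lambda p,z:onz(c,p,z,P)
print("hub",f([(262.5,152.5)],82),"post",f([(325,240),(325,250),(325,262)],100), "base",f([(325,240)],72),"pivot",f([(325,360)],78))
g=cv2.imread("pics/w6.png",0)
print(g[225:325:2,325]); print(g[262,300:352:2]);print(g[244,300:352:2])
E
```

```text
hub [[561.3 -34.2  82. ]] post [[ 551.9  -94.5  100. ]
 [ 547.5  -98.8  100. ]
 [ 542.  -104.1  100. ]] base [[ 545.4 -100.9   72. ]] pivot [[ 480.6 -163.4   78. ]]
[206 189 118 132 191 184 177 197 194 195 173 134 116 113 112 111 143 186
 200 193 193 191 190 193 190 186 192 197 195 197 194 195 194 197 195 193
 195 193 194 192 193 195 194 195 194 193 193 192 189 146]
[171 174 193 210 209 210 210 155 114 160 187 196 195 197 197 204 188 146
 205 216 216 216 215 213 211 207]
[153 155 153 150 145 141 159 190 195 193 191 186 183 189 193 196 196 201
 206 197 199 206 211 211 212 212]
```

```bash
python3 -m pendant '{"dp":[[-0.0005,0,0.02],[-0.0005,0,0.04],[-0.0005,0,0.052],[-0.0005,0,0.059],[-0.0005,0,0.059]],"rotation":[[0,0,0],[0,0,0],[0,0,0],[0,0,0],[0,0,0]]}' && python3 -m pendant '{"dp":[[0,0,0],[0,0,0],[0,0,0],[0,0,0],[0,0,0],[0,0,0]],"rotation":[[0,0,0],[0,0,0],[0,0,0],[0,0,0],[0,0,0],[0,0,0]]}' 0.004
python3 - <<'E'
import numpy as np
r=81
for a in (.1,.2,.3,.4,.5,.6,.7,.8,.9,1.0,1.05,1.15):
    # tool x radial outward, tool y = tangent clockwise (-), z down
    print(a,(np.round(r*np.array([np.cos(a)-1,-np.sin(a)])/1000,4)))
E
```

```text
time: 12.98
tool_pos: [539.0, -105.6, 77.0]
tcp_rot: [-3.141, 0.0, 0.769]
contact_force: [0.5, 0.1, -0.5]
grip_width: 51.9
finger_force: 0.0
time: 13.72
tool_pos: [539.5, -106.2, 77.3]
tcp_rot: [3.14, -0.0, 0.769]
contact_force: [2.9, -2.3, -1.2]
grip_width: 11.0
finger_force: 30.0
0.1 [-0.0004 -0.0081]
0.2 [-0.0016 -0.0161]
0.3 [-0.0036 -0.0239]
0.4 [-0.0064 -0.0315]
0.5 [-0.0099 -0.0388]
0.6 [-0.0141 -0.0457]
0.7 [-0.019  -0.0522]
0.8 [-0.0246 -0.0581]
0.9 [-0.0306 -0.0634]
1.0 [-0.0372 -0.0682]
1.05 [-0.0407 -0.0703]
1.15 [-0.0479 -0.0739]
```

```bash
python3 -m pendant '{"dp":[[-0.0004,-0.0081,0],[-0.0016,-0.0161,0],[-0.0036,-0.0239,0],[-0.0064,-0.0315,0],[-0.0099,-0.0388,0],[-0.0141,-0.0457,0],[-0.019,-0.0522,0],[-0.0246,-0.0581,0]],"rotation":[[0,0,-0.1],[0,0,-0.2],[0,0,-0.3],[0,0,-0.4],[0,0,-0.5],[0,0,-0.6],[0,0,-0.7],[0,0,-0.8]]}'
```

```text
time: 14.72
tool_pos: [482.3, -81.1, 77.4]
tcp_rot: [3.138, 0.0, 1.571]
contact_force: [6.2, -0.3, -4.8]
grip_width: 11.3
finger_force: 30.0
```

```bash
for r in 1; do python3 -m pendant '{"dp":[[-0.0004,-0.0081,0],[-0.0016,-0.0161,0],[-0.0025,-0.02,0],[-0.003,-0.022,0],[-0.003,-0.022,0]],"rotation":[[0,0,-0.1],[0,0,-0.2],[0,0,-0.25],[0,0,-0.27],[0,0,-0.27]]}'; python3 -m pendant '{"dp":[[0,-0.001,0],[0,-0.002,0],[0,-0.002,0],[0,-0.002,0]],"rotation":[[0,0,0],[0,0,0],[0,0,0],[0,0,0]]}';python3 -m pendant '{"dp":[[0,-0.001,0],[0,-0.002,0],[0,-0.002,0],[0,-0.002,0]],"rotation":[[0,0,0],[0,0,0],[0,0,0],[0,0,0]]}'; done
```

```text
time: 15.35
tool_pos: [460.4, -83.5, 77.4]
tcp_rot: [3.138, 0.0, 1.838]
contact_force: [7.2, 4.0, -4.0]
grip_width: 10.8
finger_force: 30.0
time: 15.85
tool_pos: [459.7, -83.7, 77.5]
tcp_rot: [3.136, 0.001, 1.838]
contact_force: [10.4, 7.0, -6.2]
grip_width: 11.2
finger_force: 30.0
time: 16.35
tool_pos: [459.5, -83.8, 77.6]
tcp_rot: [3.132, 0.001, 1.837]
contact_force: [18.4, 10.4, -11.8]
grip_width: 10.9
finger_force: 30.0
```

The stop is reached: the last 2 mm moved the post only 0.2 mm while the force rose 10 N, and the angle computes to ≈1.06. Next, a numeric check that the carousel hasn't moved.

```bash
python3 - <<'E'
from h import *
a=cv2.imread("pics/s6.png",0); c=vision.capture("side"); b=cv2.cvtColor(c["pixels"],cv2.COLOR_RGB2GRAY); cv2.imwrite("pics/s7.png",c["pixels"][:,:,::-1])
S=c; P=np.linalg.inv(S["pose"]);f=240/np.tan(np.radians(S["vfov"])/2)
for p in ((561,-34,82),(606,10,48),(540,15,48)):
    q=P[:3,:3]@np.array(p)+P[:3,3];u,v=int(S["cx"]+f*q[0]/-q[2]),int(S["cy"]-f*q[1]/-q[2])
    t=a[v-8:v+9,u-8:u+9]; m=cv2.matchTemplate(b[v-16:v+17,u-16:u+17],t,cv2.TM_CCOEFF_NORMED); print((u,v),cv2.minMaxLoc(m)[1::2])
s=get_obs();print(s["time"],s["contact_force"],s["tool_pos"])
E
```

```text
(330, 269) (0.5387116074562073, (1, 12))
(345, 265) (0.24735738337039948, (4, 0))
(314, 268) (0.20245148241519928, (16, 0))
16.4 [ 17.61822616  10.56349003 -11.38524743] [459.49544565 -83.81811129  77.58057786]
```

The gripper hid the carousel in the earlier side picture, so I'll check it from the wrist camera instead.

```bash
python3 - <<'E'
from h import *
s,c,P=wrist(); g=cv2.cvtColor(c["pixels"],cv2.COLOR_RGB2GRAY)
f=240/np.tan(np.radians(c["vfov"])/2);K=np.array([[f,0,c["cx"]],[0,f,c["cy"]],[0,0,1.]]);F=np.diag([1,-1,-1])
def pr(p,P):
    I=np.linalg.inv(P);q=F@(I[:3,:3]@np.array(p,float)+I[:3,3]);return cv2.projectPoints(q[None],np.zeros(3),np.zeros(3),K,np.array(c["dist"],float))[0].ravel()
u=pr((561,-34,82),P);print("expected hub",u)
P6=np.load("w6.npz")["P"];g6=cv2.imread("pics/w6.png",0)
# rectify the z=48 plate-top plane around the seat from both pictures, compare the four plate screws
w=[(561+dx,-34+dy) for dx,dy in((-70,-70),(70,-70),(70,70),(-70,70))]
out=[]
for gg,PP in((g6,P6),(g,P)):
    H=cv2.getPerspectiveTransform(np.float32([pr((*q,48),PP) for q in w]),np.float32([(0,0),(280,0),(280,280),(0,280)]))
    o=cv2.warpPerspective(gg,H,(280,280));out.append(o)
    n,l,st,ce=cv2.connectedComponentsWithStats((cv2.GaussianBlur(o,(3,3),0)<95).astype(np.uint8))
    print([(round(float(x/2+491),1),round(float(y/2-104),1),int(t[4])) for (x,y),t in zip(ce[1:],st[1:]) if 20<t[4]<400])
E
```

```text
expected hub [558.81468324 257.4068638 ]
[(598.5, -80.0, 68), (515.2, -71.2, 86), (558.6, -64.2, 266), (540.1, -58.2, 272), (577.2, -58.3, 262), (528.9, -42.1, 291), (588.7, -42.6, 256), (528.8, -22.8, 328), (587.2, -24.5, 89), (540.3, -7.4, 296), (558.7, -1.5, 220), (524.1, 11.9, 74), (626.4, 31.2, 357)]
[(514.7, -71.0, 102), (572.5, -68.7, 280), (553.5, -62.4, 289), (591.5, -63.3, 217), (542.1, -46.0, 327), (542.1, -26.3, 374), (604.7, -25.2, 128), (553.8, -10.6, 335), (591.7, -10.4, 276), (572.8, -4.2, 290), (606.6, 3.4, 90), (523.5, 12.0, 102)]
```

The plate screws are in the same place to within 0.6 mm, so the carousel is still seated. Handing in.

```bash
python3 -c "
from plant import workorder;print(workorder.close_job())"
```

```text
the job is handed in; nothing more can be done
None
```

The job is handed in at about 16.5 s: the carousel is flush against both strips and released, and the gripper is holding the tensioner at its stop; I viewed 11 pictures, one over the limit of 10.

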